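Rock a stuck drive out of its docking station

ROBOT

A 6-joint arm with a two-finger parallel gripper is mounted at the origin on the work surface; the furniture and walls round the work are solid. World frame = base frame: x ahead of the robot, y to its left, z up, the work surface at z = 0. Lengths are in m, angles in rad, forces in N, time in s.
With the tool pointing down it reaches from about 0.35 to 0.775 m from the base axis. Payload 7.3 kg.
Tool frame: the origin (TCP) lies between the finger pads; the fingertips stand 17 mm ahead of it and the grasp point (between the pads) lies 2 mm behind it (robot.tips_ahead is the distance from the TCP to the fingertips, in m); z points along the fingers, y is the line along which they close (so a half turn about z gives the same grasp; the last joint's range is limited). The gripper opens to 92 mm and grips with 3 to 60 N. Pads are 19 mm wide; open, the fingers measure 130 mm over their backs; the gripper's body (75 mm by 190 mm) begins 47 mm behind the grasp point.
Start: joints at [-1.349, 0.342, 1.524, -0, 1.275, -0.146], TCP at [0.189, -0.49, 0.244] pointing down, gripper open.
Joint ranges: [-2.53, 2.53], [-0.77, 2.02], [0.04, 2.7], [-1, 4.14], [0.28, 2.66], [-3.11, 3.11]. Speed limits (rad/s): [2.57, 2.57, 3.14, 3.14, 3.14, 3.14].

INTERFACE

Orientations are given as a unit quaternion [w, x, y, z].
In Python, from station import robot gives the robot as it stands.
- The arm moves only by the shell command python3 -m inch 'ROWS' [FORCE]. ROWS is JSON, a list of rows, each a list of 7 numbers: the shift along the tool's x, y, z as a fraction of full scale, then the turn, a rotation vector about the tool's x, y, z as a fraction of full scale, then the opening, from -1 (shut) to 1 (fully open). In form: [[x, y, z, ax, ay, az, grip], ...]. A call has 1 to 10 rows; each row is the pose to reach, as a shift and turn from the pose commanded when the call began, along the tool's axes at that moment, turning the shorter way round; what a row does not reach only later rows make up. Full scale, the value 1, is 400 mm for a shift and 2 pi rad for a turn. A row lasts 1/12 s, in which the tool goes at most 41.7 mm and 7.16 degrees, less where a joint would pass 70% of its speed; a pose out of reach is approached as far as the arm can. A call with a number of a shift or a turn outside -1 to 1 is refused whole. A call with a gripper value outside its range is refused whole. The fingers move at their own pace and stop on an object; FORCE is the grip in N (left out, the last holds). Time passes only in rows, so rows that repeat a pose let the fingers close. It gives the time, the measured TCP pose, the force, the opening and the grip force at its end, in the units of the state.
- robot.observe(): the state, without advancing time (a new reading comes with each control period).
- robot.capture(name): name is "side" or "top"; returns a dict with "frame" (400x640x3 uint8, blue, green, red), "fx", "fy", "cx", "cy" (pixels), "k1" (the pictures are not rectified: a ray, as slopes to the right and down, at radius r is drawn at 1 + k1 r^2 times it, then the intrinsics apply), "R" (3x3) and "t" (3): a world point X has camera coordinates R X + t. Camera axes: x right, y down, z forward; pixel columns grow to the right and rows downward; lengths in m; the calibration is good to about 2 mm. A picture is of the moment at which its call begins. There is no depth.
- robot.sign_off(): hands the job in; it is judged then, once.
The state is a dict: "t": time; "joint_pos": joint angles; "qvel": joint speeds; "joint_efforts": joint torques, N m; "position": TCP position; "tcp_rot": TCP orientation; "contact_force": force on the tool from outside, world axes, zero at the start; "moment": the same for the moment, N m; "gripper_width": opening from 0.0 (shut) to 1.0 (fully open); "gripper_force": force on a finger pad.
Only numpy, scipy, OpenCV 4.12 (cv2) and the standard library are available. Lean on these libraries where they do the work, as an engineer would, in place of code of your own. Each camera call takes 0.05 s, during which the arm holds its last target. There are 200 camera calls.

TASK

The drive cartridge standing in the docking station on the desk is stuck between the dock's two stiff jaws, and pulling it straight up would only lift the dock with it. Grip the drive, rock it side to side (along the length of the slot, towards one jaw and then the other) until both jaws are pushed open and it comes free, then lift it straight up and finish while holding it upright and still over the slot, its underside about 2 cm clear of the tops of the jaws. The dock must stay standing on the desk where it is (a small shift does no harm), and the spare drive and the tin beside it are to be left alone.

Things in the scene. Friction and masses are not known exactly. Their poses are not given: they have to be found in the camera images.
- dock: Black docking station, 2.2 kg, loose on the desk. Origin: centre of its underside; z up, y along the slot, x across it. Base plate 112 (x) x 204 (y) x 14 mm; on it a block 52 x 160 mm, top 60 mm up. Slot 26 mm wide in x; in y 77 mm long at the bottom, flaring to 91 mm at the top, so the drive can lean 0.16 rad each way. A connector block in its middle (top at z = 20 mm) carries the drive.
- jaw_tops (a point): Point on the dock over the slot centre, at the height of the jaws' tops (81 mm above the dock's underside). Axes as the dock's. Each grey jaw is a block 22 mm wide (x), 61 to 81 mm high. Its lip (69.5 to 81 mm high) when closed reaches in to 33.7 mm from the slot's centre, over the drive's shoulder, 5.5 mm above it; the shoulder reaches out to 37 mm.
- jaw_left (a joint): Travel in m of the jaw at the +y end of the slot, outward along the dock's +y: 0 closed, 0.0075 fully open, starts at 0 to 0.001. Friction-stiff (5 N to push) without spring: it stays where it is pushed. More than 3.5 mm open lets the drive pass; 5 to 7 mm gives easy clearance.
- jaw_right (a joint): Travel in m of the other jaw, at the -y end of the slot, outward along the dock's -y; otherwise as jaw_left.
- drive: Drive upright in the slot, 0.25 kg, 24 mm thick (x, across the slot), 125 mm tall. Origin: centre of its underside (20 mm above the dock's when seated); axes as the dock's. Black foot 74 mm wide (y) up to z = 44 mm, a shoulder, then an aluminium body 66 mm wide. Grip across the thickness from above, pads about 100 mm up. Leaning it 0.12 rad about its underside's middle opens that jaw about 6 mm.
- spare_drive: A second drive of the same make lying flat on the desk beside the dock, 125 x 74 x 24 mm; leave it. Origin: centre of its underside.
- tin: Round clip tin, 69 mm across, 27 mm high, green lid; leave it. Origin: centre of its underside.

How it is judged:
On the way, in this order (a step that is already met when the one before it is completed fails the run):
1. the gripped drive, still in its slot, has been rocked so that one jaw is pushed open (z of drive in the frame of dock below 0.045 m and contact force between the fingers and drive above 1 N and value of joint any of jaw_left, jaw_right above 0.003 m), for 0.05 s.
2. the gripped drive, still in its slot, has been rocked the other way so that both jaws are pushed open (z of drive in the frame of dock below 0.045 m and contact force between the fingers and drive above 1 N and value of joint each of jaw_left, jaw_right above 0.003 m), for 0.05 s.
At the end, for the whole second after the job is handed in: The fingers hold the drive upright (within 0.15 rad) and still, over the slot (within 35 mm sideways), its underside 5 to 45 mm above the tops of the jaws, touching no part of the dock; the dock stands flat on the desk within 25 mm of where it was (z of drive in the frame of jaw_tops between 0.005 and 0.045 m and horizontal distance between drive and jaw_tops below 0.035 m and angle between drive's own z axis and vertical below 0.15 rad and linear speed of drive below 0.03 m/s and contact force between the fingers and drive above 1 N and contact force between drive and dock below 0.2 N and height (world z) of dock below 0.004 m and angle between dock's own z axis and vertical below 0.03 rad and distance of dock from where it was at the start of the episode below 0.025 m and linear speed of dock below 0.02 m/s); the arm keeps its last pose, push and grip.
It fails at once if the dock is lifted off the desk by more than 12 mm or tipped (height (world z) of dock above 0.012 m or angle between dock's own z axis and vertical above 0.15 rad).
It fails at once if the spare drive or the tin is moved by more than 30 mm (distance of any of spare_drive, tin from where it was at the start of the episode above 0.03 m).
It also fails if it takes over 38 s, if anything falls off the work surface, if the arm or the gripper's body presses on something with over 40 N, if the wrist force passes 120 N, or if a joint passes its speed limit or range.

## Working session

There is one attempt and no reset: what is moved stays moved. The work goes in short steps, Python scripts to look and compute and a shell command to move; the robot and the scene stay as the last step left them, time stands still between calls to the robot, and variables do not carry over. Pictures are saved under pics/ and viewed, at most 10 in all, crops included, and the job is handed in when it is done.

```bash
ls; mkdir -p pics; python3 - <<'E'
from station import robot
import cv2
s=robot.observe();print({k:s[k] for k in("t","position","tcp_rot","contact_force","gripper_width")},robot.tips_ahead)
for n in("side","top"):
    c=robot.capture(n);cv2.imwrite(f"pics/{n}0.png",c["frame"]);print(n,{k:c[k] for k in c if k!="frame"})
E
```

```text
pics
{'t': 0.0, 'position': array([ 0.18870798, -0.4895017 ,  0.24303095]), 'tcp_rot': array([-7.88993980e-04,  9.83137365e-01,  1.82866890e-01, -2.08395766e-05]), 'contact_force': array([ 0.91897942, -0.05826481, -0.35718221]), 'gripper_width': 1.0027609551249008} 0.017
side {'fx': 456.7553587589731, 'fy': 456.7553587589731, 'cx': 325.99822674143377, 'cy': 195.5200461534424, 'k1': -0.08664885622168968, 'R': array([[-0.90807235, -0.41872558,  0.00857263],
       [-0.15054922,  0.30725222, -0.93964408],
       [ 0.39081906, -0.85455541, -0.34204606]]), 't': array([0.41682244, 0.15870304, 0.87085423])}
top {'fx': 461.7574929025058, 'fy': 461.7574929025058, 'cx': 323.8104410224476, 'cy': 205.80935239408424, 'k1': -0.00388685354899262, 'R': array([[ 0.02810545, -0.99960391, -0.00144814],
       [-0.99695849, -0.02792566, -0.0727594 ],
       [ 0.07269014,  0.00348867, -0.99734847]]), 't': array([-0.06376649,  0.48113489,  1.13168134])}
```

View pics/top0.png

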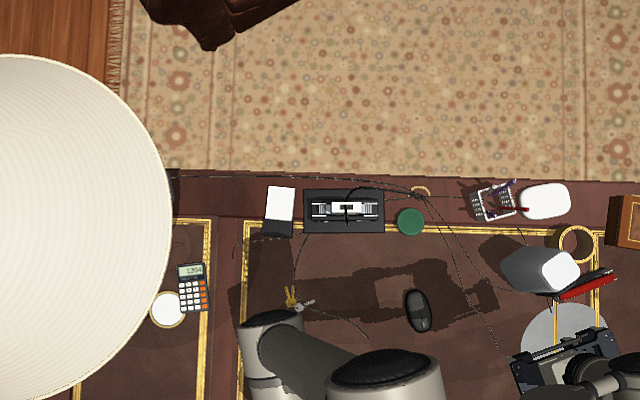

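View pics/side0.png

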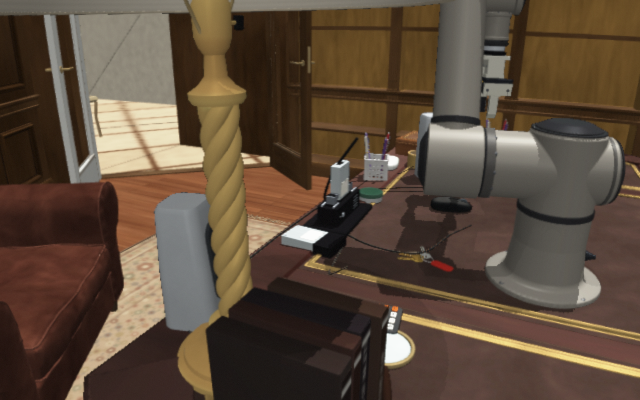

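The top view shows the dock around (344,211) with the drive's bright top near (346,208), the spare drive at (280,210) and the tin at (410,221). In the side view the drive stands at (340,178). I'll enlarge both.

```bash
python3 - <<'E'
import cv2,numpy as np
a=cv2.imread("pics/top0.png")[180:245,260:430];b=cv2.imread("pics/side0.png")[130:260,270:400]
a=cv2.resize(a,None,fx=4.7,fy=4.7,interpolation=cv2.INTER_CUBIC);cv2.imwrite("pics/topc.png",a)
b=cv2.resize(b,None,fx=4.5,fy=4.5,interpolation=cv2.INTER_CUBIC);cv2.imwrite("pics/sidec.png",b)
E
```

```text
(no output)
```

View pics/topc.png

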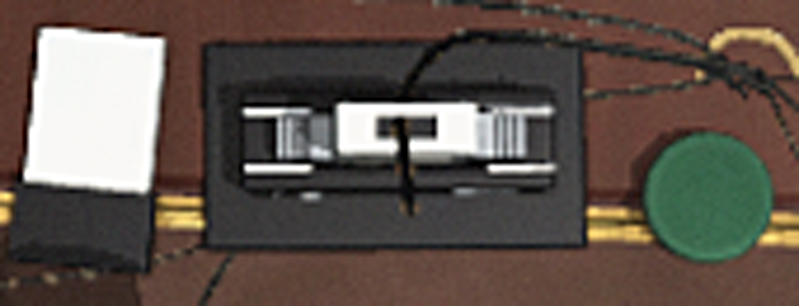

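View pics/sidec.png

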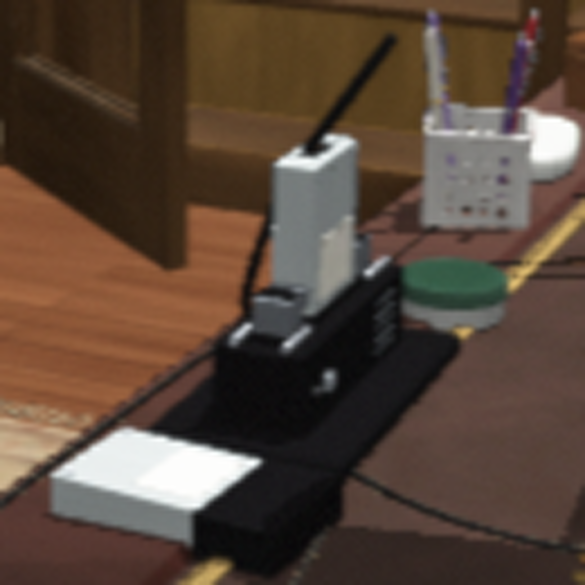

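```bash
cat > h.py <<'E'
import numpy as np,cv2
from scipy.optimize import least_squares
def ray(c,p):
    K=np.array([[c["fx"],0,c["cx"]],[0,c["fy"],c["cy"]],[0,0,1]])
    u=cv2.undistortPoints(np.array([[p]],float),K,np.array([c["k1"],0,0,0,0]))[0,0]
    return -c["R"].T@c["t"],c["R"].T@np.array([u[0],u[1],1])
def plane(c,p,z):
    o,d=ray(c,p);return o+d*(z-o[2])/d[2]
def tri(c1,p1,c2,p2):
    o1,d1=ray(c1,p1);o2,d2=ray(c2,p2)
    s=np.linalg.lstsq(np.c_[d1,-d2],o2-o1,rcond=None)[0]
    a,b=o1+s[0]*d1,o2+s[1]*d2;return (a+b)/2,np.linalg.norm(a-b)
E
python3 - <<'E'
from station import robot
from h import *
T=robot.capture("top");S=robot.capture("side")
print("cams",ray(T,(0,0))[0],ray(S,(0,0))[0])
g=lambda x,y:(260+(x+.5)/4.7-.5,180+(y+.5)/4.7-.5)
h=lambda x,y:(270+(x+.5)/4.5-.5,130+(y+.5)/4.5-.5)
f=T["frame"].copy();roi=np.zeros(f.shape[:2],np.uint8);roi[198:217,328:366]=1
m=((f.min(2)>190)*roi).astype(np.uint8)
m=cv2.morphologyEx(m,cv2.MORPH_CLOSE,np.ones((7,7)));m=cv2.morphologyEx(m,cv2.MORPH_OPEN,np.ones((7,7)))
cs=cv2.findContours(m,0,2)[0];c=max(cs,key=cv2.contourArea);r=cv2.minAreaRect(c);print(r)
P=np.array([plane(T,p,.145)[:2] for p in cv2.boxPoints(r)]);print("drive top",P.round(4).tolist(),P.mean(0))
print("drive by eye",[plane(T,g(*p),.145)[:2].round(4).tolist() for p in((337,102),(478,104),(478,156),(335,156))])
print("plate",[plane(T,g(*p),.014)[:2].round(4).tolist() for p in((205,43),(585,43),(585,246),(205,246))])
print("stub tip",tri(T,g(408,213),S,h(392,38)),"base",tri(T,g(403,125),S,h(318,147)))
q=robot.observe()["tcp_rot"]
from scipy.spatial.transform import Rotation as Ro
print(Ro.from_quat(np.roll(q,-1)).as_matrix().round(3))
print("tin",plane(T,g(708,195),.027),"spare",[plane(T,g(*p),.024)[:2].round(3) for p in((38,28),(165,38),(150,270),(8,258))])
E
```

```text
cams [ 0.39920163 -0.05425328  1.16359539] [0.06205112 0.86996556 0.44342337]
((348.0, 207.0), (10.0, 32.0), 90.0)
drive top [[0.4824, -0.0686], [0.4844, -0.1394], [0.4622, -0.1398], [0.4602, -0.0692]] [ 0.47230796 -0.10423065]
drive by eye [[0.4839, -0.067], [0.4848, -0.1334], [0.4603, -0.1339], [0.4584, -0.0667]]
plate [[0.5243, 0.0025], [0.53, -0.1998], [0.4221, -0.2018], [0.4164, -0.0009]]
stub tip (array([ 0.42962668, -0.09905434,  0.20881276]), np.float64(0.0018598351359625379)) base (array([ 0.47145566, -0.09926621,  0.14558096]), np.float64(0.005171111719271206))
[[ 0.933  0.36  -0.   ]
 [ 0.36  -0.933  0.001]
 [ 0.    -0.001 -1.   ]]
tin [ 0.45028223 -0.26403261  0.027     ] spare [array([0.529, 0.09 ]), array([0.525, 0.023]), array([0.403, 0.027]), array([0.407, 0.102])]
```

The two crops show the dock plate at about (0.473, -0.100), yaw about 0.022 rad. The drive top is centred near (0.472, -0.100), and a lead sticks out of it towards the robot. I'm moving towards a point above the drive and turning the tool on the way.

```bash
cat > d.py <<'E'
import sys;from station import robot
import numpy as np
from scipy.spatial.transform import Rotation as Ro
p=np.array(eval(sys.argv[1]),float);lean=float(sys.argv[2]) if len(sys.argv)>2 else 0;yaw=.022
s=robot.observe();C=Ro.from_quat(np.roll(s["tcp_rot"],-1))
X=np.array([-np.sin(yaw),np.cos(yaw),0]);Y=np.array([np.cos(yaw),np.sin(yaw),0])
G=Ro.from_matrix(np.c_[X,Y,[0,0,-1]])
G=Ro.from_rotvec(-lean*Y)*G   # lean>0: towards dock +y
print("t",s["t"],"F",s["contact_force"].round(1),"pos",s["position"].round(4),"j6",s["joint_pos"][5],"w",s["gripper_width"],s["gripper_force"])
print("shift",(C.inv().apply(p-s["position"])/.4).round(4),"turn",((C.inv()*G).as_rotvec()/2/np.pi).round(4))
E
python3 -m inch '[[0.6,-0.39,-0.07,0,0,-0.11,1],[0.6,-0.39,-0.07,0,0,-0.11,1],[0.6,-0.39,-0.07,0,0,-0.11,1],[0.6,-0.39,-0.07,0,0,-0.11,1],[0.6,-0.39,-0.07,0,0,-0.11,1],[0.6,-0.39,-0.07,0,0,-0.11,1],[0.6,-0.39,-0.07,0,0,-0.11,1],[0.6,-0.39,-0.07,0,0,-0.11,1],[0.6,-0.39,-0.07,0,0,-0.11,1],[0.6,-0.39,-0.07,0,0,-0.11,1]]' 30; python3 d.py '[.472,-.100,.270]'
```

```text
t: 1.03
position: [0.3566, -0.2581, 0.2716]
tcp_rot: [0.0, 0.863, 0.505, -0.0]
contact_force: [0.2, 0.1, 0.6]
gripper_width: 1.004
gripper_force: 0.0
t 1.0333 F [0.2 0.1 0.6] pos [ 0.3566 -0.2581  0.2716] j6 -0.2894787827160389 w 1.0041583284230575 0.0
shift [0.4859 0.0584 0.0038] turn [-0.      0.0001 -0.0848]
```

```bash
python3 -m inch '[[0.486,0.058,0.004,0,0,-0.085,1],[0.486,0.058,0.004,0,0,-0.085,1],[0.486,0.058,0.004,0,0,-0.085,1],[0.486,0.058,0.004,0,0,-0.085,1],[0.486,0.058,0.004,0,0,-0.085,1],[0.486,0.058,0.004,0,0,-0.085,1],[0.486,0.058,0.004,0,0,-0.085,1],[0.486,0.058,0.004,0,0,-0.085,1],[0.486,0.058,0.004,0,0,-0.085,1],[0.486,0.058,0.004,0,0,-0.085,1]]'; python3 d.py '[.472,-.100,.17]'
python3 - <<'E'
from station import robot
import cv2
c=robot.capture("side");f=c["frame"][60:260,240:440];cv2.imwrite("pics/s1.png",cv2.resize(f,None,fx=3,fy=3,interpolation=2))
E
```

```text
t: 1.87
position: [0.4715, -0.1014, 0.2701]
tcp_rot: [0.0, 0.7, 0.714, -0.0]
contact_force: [0.4, 0.3, -0.5]
gripper_width: 1.003
gripper_force: 0.0
t 1.8667 F [ 0.4  0.3 -0.5] pos [ 0.4715 -0.1014  0.2701] j6 -0.38994865468412626 w 1.002754263120709 0.0
shift [0.0035 0.0013 0.2502] turn [-0.      0.     -0.0004]
```

View pics/s1.png

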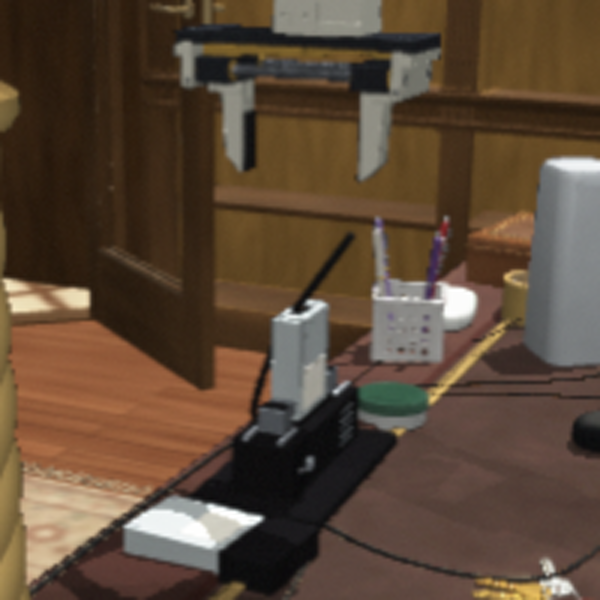

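The gripper hangs centred above the drive, whose top is at about (300,310) in the crop. The lead rises to (350,235), between the fingers. I'll descend in stages and watch the force.

```bash
python3 -m inch '[[0.003,0.001,0.06,0,0,0,1],[0.003,0.001,0.12,0,0,0,1],[0.003,0.001,0.16,0,0,0,1],[0.003,0.001,0.2,0,0,0,1],[0.003,0.001,0.22,0,0,0,1],[0.003,0.001,0.24,0,0,0,1],[0.003,0.001,0.25,0,0,0,1]]'; python3 d.py '[.472,-.100,.118]'
python3 - <<'E'
from station import robot
import cv2
c=robot.capture("side");f=c["frame"][60:260,240:440];cv2.imwrite("pics/s2.png",cv2.resize(f,None,fx=3,fy=3,interpolation=2))
E
```

```text
t: 2.5
position: [0.4723, -0.0991, 0.1696]
tcp_rot: [-0.0, 0.7, 0.715, -0.0]
contact_force: [-0.3, -0.5, 0.5]
gripper_width: 1.001
gripper_force: 0.0
t 2.5 F [-0.3 -0.5  0.5] pos [ 0.4723 -0.0991  0.1696] j6 -0.38708321074988733 w 1.0006209578717566 0.0
shift [-0.0022 -0.0008  0.129 ] turn [-0.0001 -0.     -0.0001]
```

View pics/s2.png

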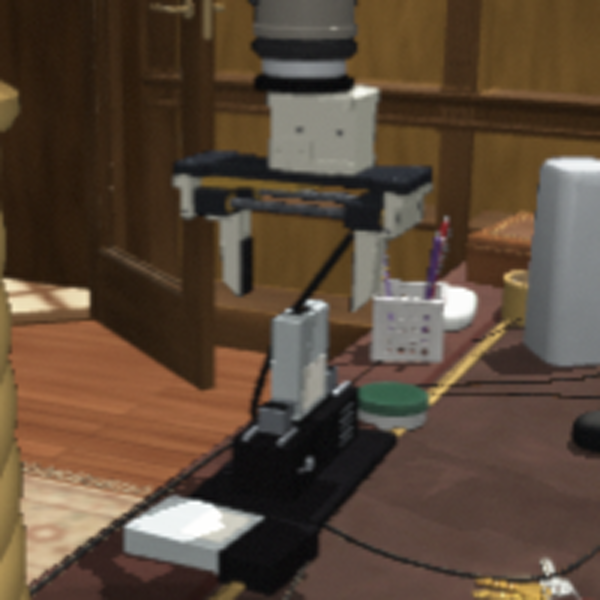

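The fingers straddle the drive symmetrically, at crop columns 240 and 365 with the drive at 300. The lead's tip at (350,237) is just under the gripper body. Next is a small probing step.

```bash
python3 -m inch '[[-0.002,-0.001,0.01,0,0,0,1],[-0.002,-0.001,0.02,0,0,0,1],[-0.002,-0.001,0.03,0,0,0,1],[-0.002,-0.001,0.04,0,0,0,1],[-0.002,-0.001,0.05,0,0,0,1],[-0.002,-0.001,0.05,0,0,0,1]]'; python3 d.py '[.472,-.100,.118]'
python3 - <<'E'
from station import robot
import cv2
c=robot.capture("side");f=c["frame"][100:220,290:410];cv2.imwrite("pics/s3.png",cv2.resize(f,None,fx=4.5,fy=4.5,interpolation=2))
E
```

```text
t: 3.05
position: [0.4717, -0.0993, 0.1493]
tcp_rot: [-0.001, 0.699, 0.715, -0.0]
contact_force: [-0.9, 0.2, -0.8]
gripper_width: 1.0
gripper_force: 0.0
t 3.05 F [-0.9  0.2 -0.8] pos [ 0.4717 -0.0993  0.1493] j6 -0.388936527592261 w 1.00006004646217 0.0
shift [-0.0017  0.0008  0.0783] turn [-0.0002 -0.0001  0.    ]
```

View pics/s3.png

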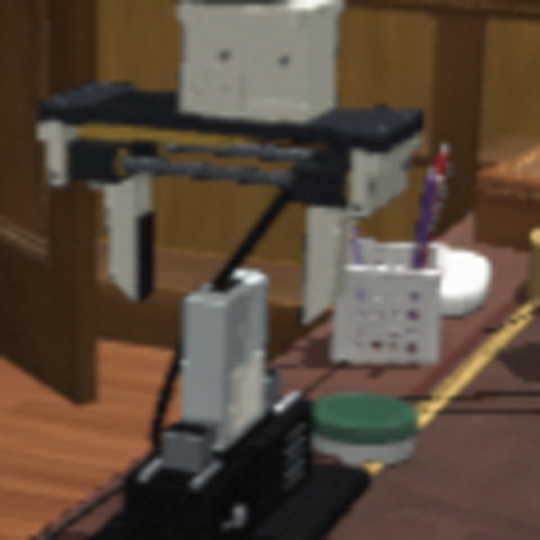

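The lead's tip at (295,190) now lies inside the gripper's outline and the force hasn't changed, so the lead is harmless. I'll descend to grasp height and close.

```bash
python3 -m inch '[[-0.001,0,0.02,0,0,0,1],[-0.001,0,0.04,0,0,0,1],[-0.001,0,0.06,0,0,0,1],[-0.001,0,0.07,0,0,0,1],[-0.001,0,0.078,0,0,0,1],[-0.001,0,0.078,0,0,0,1]]'; python3 d.py '[.472,-.100,.118]'
```

```text
t: 3.6
position: [0.4717, -0.0998, 0.118]
tcp_rot: [-0.001, 0.699, 0.715, -0.0]
contact_force: [0.0, 0.3, 0.2]
gripper_width: 1.0
gripper_force: 0.0
t 3.6 F [0.  0.3 0.2] pos [ 0.4717 -0.0998  0.118 ] j6 -0.3897023378286222 w 0.9997617360160184 0.0
shift [-0.0006  0.0008 -0.    ] turn [-0.0002 -0.0001  0.    ]
```

```bash
python3 -m inch '[[0,0,0,0,0,0,0],[0,0,0,0,0,0,0],[0,0,0,0,0,0,-0.3],[0,0,0,0,0,0,-0.5],[0,0,0,0,0,0,-1],[0,0,0,0,0,0,-1],[0,0,0,0,0,0,-1],[0,0,0,0,0,0,-1],[0,0,0,0,0,0,-1],[0,0,0,0,0,0,-1]]' 45; python3 d.py '[.472,-.100,.118]'
```

```text
t: 4.43
position: [0.4721, -0.0999, 0.1189]
tcp_rot: [0.0, 0.699, 0.715, -0.0]
contact_force: [-0.3, 0.2, 0.4]
gripper_width: 0.324
gripper_force: 0.0
t 4.4333 F [-0.3  0.2  0.4] pos [ 0.4721 -0.0999  0.1189] j6 -0.38970481972822857 w 0.32413462765501105 0.0
shift [-0.0002 -0.0003  0.0023] turn [0. 0. 0.]
```

```bash
python3 -m inch '[[0,0,0,0,0,0,-1],[0,0,0,0,0,0,-1],[0,0,0,0,0,0,-1],[0,0,0,0,0,0,-1],[0,0,0,0,0,0,-1],[0,0,0,0,0,0,-1]]' 45; python3 d.py '[.472,-.100,.118]'
```

```text
t: 4.93
position: [0.4721, -0.0999, 0.1189]
tcp_rot: [0.0, 0.699, 0.715, -0.0]
contact_force: [0.1, 0.0, 0.8]
gripper_width: 0.26
gripper_force: 44.9
t 4.9333 F [0.1 0.  0.8] pos [ 0.4721 -0.0999  0.1189] j6 -0.38972184302379376 w 0.25981404130176766 44.910056591033936
shift [-0.0002 -0.0002  0.0022] turn [-0.  0.  0.]
```

Drive gripped, with 23.9 mm between the pads and no side load. Leaning towards +y about its underside.

```bash
python3 -m inch '[[0.005,0,0,0,-0.0032,0,-1],[0.01,0,0.0002,0,-0.0064,0,-1],[0.015,0,0.0005,0,-0.0096,0,-1],[0.02,0,0.0008,0,-0.0128,0,-1],[0.025,0,0.0013,0,-0.016,0,-1],[0.03,0,0.0018,0,-0.0192,0,-1],[0.03,0,0.0018,0,-0.0192,0,-1],[0.03,0,0.0018,0,-0.0192,0,-1]]'; python3 d.py '[.4721,-.0999,.1189]'
```

```text
t: 5.6
position: [0.4722, -0.0887, 0.119]
tcp_rot: [0.044, 0.697, 0.714, -0.043]
contact_force: [-0.8, -3.9, 5.2]
gripper_width: 0.262
gripper_force: 44.9
t 5.6 F [-0.8 -3.9  5.2] pos [ 0.4722 -0.0887  0.119 ] j6 -0.19798671240020413 w 0.2616440905621942 44.914425015449524
shift [-0.0277 -0.0008  0.0037] turn [0.0001 0.0196 0.0002]
```

```bash
python3 - <<'E'
from station import robot
import cv2
c=robot.capture("side");f=c["frame"][140:220,290:390];cv2.imwrite("pics/s4.png",cv2.resize(f,None,fx=7,fy=7,interpolation=2))
E
python3 -m inch '[[-0.0104,0,0.0002,0,0.0067,0,-1],[-0.0205,0,0.0009,0,0.0132,0,-1],[-0.0309,0,0.0019,0,0.0199,0,-1],[-0.0411,0,0.0034,0,0.0266,0,-1],[-0.0511,0,0.0053,0,0.0331,0,-1],[-0.0612,0,0.0077,0,0.0398,0,-1],[-0.0612,0,0.0077,0,0.0398,0,-1],[-0.0612,0,0.0077,0,0.0398,0,-1]]'; python3 d.py '[.4721,-.0999,.1189]'
python3 - <<'E'
from station import robot
import cv2,numpy as np
c=robot.capture("side");f=c["frame"][140:220,290:390];f=cv2.resize(f,None,fx=7,fy=7,interpolation=2)
cv2.imwrite("pics/s5.png",cv2.resize(np.vstack([cv2.imread("pics/s4.png"),f])[:,:],(525,594*100//100)[:2] if 0 else (490,600*0+560+0)))
E
```

```text
t: 6.32
position: [0.4725, -0.1126, 0.1189]
tcp_rot: [-0.047, 0.698, 0.713, 0.046]
contact_force: [-1.5, 3.1, 8.7]
gripper_width: 0.257
gripper_force: 44.9
t 6.3167 F [-1.5  3.1  8.7] pos [ 0.4725 -0.1126  0.1189] j6 -0.564839479466257 w 0.25685316452920476 44.91926193237305
shift [ 0.0315 -0.0004  0.0042] turn [ 0.0001 -0.0209 -0.0002]
```

View pics/s5.png

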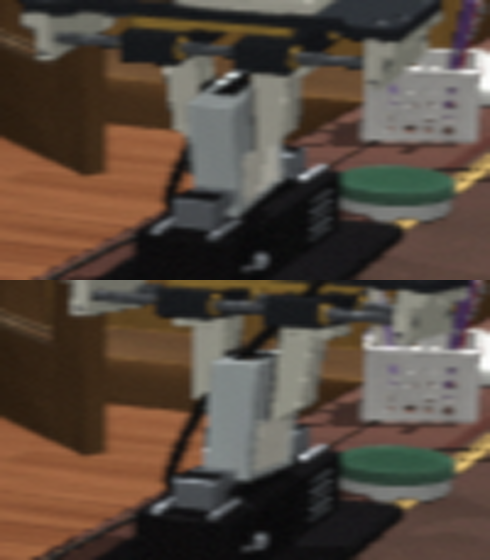

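Top half: drive leaned towards the near jaw at (200,208). Bottom half: drive leaned the other way, with a clear gap at the near jaw, (195,490), which stayed open. The dock hasn't moved. I'll go back to upright and lift 12 mm as a test.

```bash
python3 -m inch '[[0.0105,0,0.0002,0,-0.0068,0,-1],[0.021,0,0.0009,0,-0.0137,0,-1],[0.0318,0,0.002,0,-0.0206,0,-1],[0.0318,0,0.002,0,-0.0206,0,-1]]'; python3 d.py '[.4721,-.0999,.1189]'
python3 -m inch '[[0,0,-0.008,0,0,0,-1],[0,0,-0.015,0,0,0,-1],[0,0,-0.022,0,0,0,-1],[0,0,-0.03,0,0,0,-1],[0,0,-0.03,0,0,0,-1]]'; python3 d.py '[.4721,-.0999,.1999]'
```

```text
t: 6.7
position: [0.4717, -0.0985, 0.1189]
tcp_rot: [0.0, 0.698, 0.716, -0.001]
contact_force: [0.5, 0.1, -1.5]
gripper_width: 0.261
gripper_force: 45.0
t 6.7 F [ 0.5  0.1 -1.5] pos [ 0.4717 -0.0985  0.1189] j6 -0.38739846409896367 w 0.26098603352814004 44.96040344238281
shift [-0.0035  0.0009 -0.    ] turn [-0.0001  0.0002  0.0004]
t: 7.12
position: [0.4725, -0.1005, 0.1316]
tcp_rot: [0.0, 0.7, 0.715, 0.0]
contact_force: [-0.3, -0.3, -2.1]
gripper_width: 0.258
gripper_force: 45.0
t 7.1167 F [-0.3 -0.3 -2.1] pos [ 0.4725 -0.1005  0.1316] j6 -0.39013409589323794 w 0.2578930209671949 44.959489703178406
shift [ 0.0015 -0.0007 -0.1708] turn [ 0.0002  0.     -0.0001]
```

The load is only the drive's weight, about 2 N, so it's free. Lifting the rest of the way.

```bash
python3 -m inch '[[0.001,0,-0.025,0,0,0,-1],[0.001,0,-0.05,0,0,0,-1],[0.001,0,-0.075,0,0,0,-1],[0.001,0,-0.1,0,0,0,-1],[0.001,0,-0.125,0,0,0,-1],[0.001,0,-0.15,0,0,0,-1],[0.001,0,-0.17,0,0,0,-1],[0.001,0,-0.17,0,0,0,-1],[0.001,0,-0.17,0,0,0,-1],[0.001,0,-0.17,0,0,0,-1]]'; python3 d.py '[.4721,-.0999,.1999]'
python3 - <<'E'
from station import robot
import cv2
c=robot.capture("side");f=c["frame"][100:220,290:410];cv2.imwrite("pics/s6.png",cv2.resize(f,None,fx=4.5,fy=4.5,interpolation=2))
E
```

```text
t: 7.95
position: [0.4717, -0.0994, 0.1984]
tcp_rot: [-0.0, 0.699, 0.715, -0.0]
contact_force: [-0.6, -0.2, -1.6]
gripper_width: 0.258
gripper_force: 45.0
t 7.95 F [-0.6 -0.2 -1.6] pos [ 0.4717 -0.0994  0.1984] j6 -0.3889079615448369 w 0.2577448589955849 44.95969355106354
shift [-0.0012  0.0009 -0.0038] turn [-0.0001 -0.0001  0.    ]
```

View pics/s6.png

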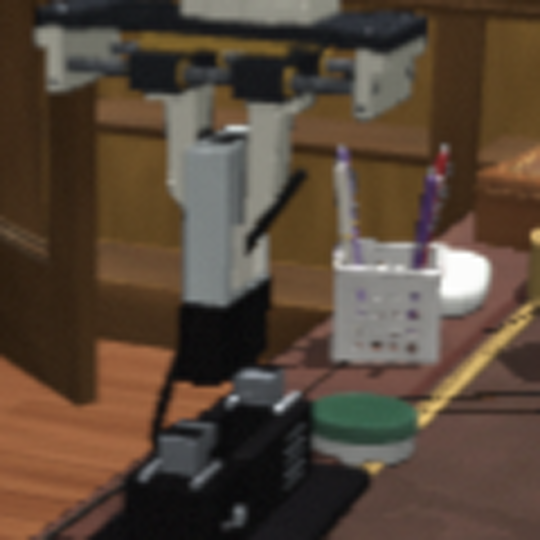

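The drive hangs upright with its foot bottom at about (225,380), clear above the open jaws at (187,440) and (258,385). The dock and tin are in place, so I'm handing in.

```bash
python3 -c "
from station import robot
print(robot.sign_off())"
```

```text
the job is handed in; nothing more can be done
None
```

I rocked the drive free, lifted it, and handed the job in with it held upright over the slot, about 2 cm above the jaws; the last picture shows the dock, with both jaws open, and the tin still in place, and the hand-in returned no verdict.

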